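# Switch the bench suction from the round port to the slot port

## Task

Change the bench dust suction over to the slot port. First push the round port's slide gate fully home (shut); then pull the slot port's stiff slide gate open until its upright tab stands level with the brass pointer pin beside it; finally throw the extractor switch lever all the way over, away from the robot. Leave the tools and workpieces lying about where they are.

Things in the scene. Friction and masses are not known exactly. Their poses are not given: they have to be found in the camera images.
- round_port: Suction port fixed on the bench: aluminium housing 150 x 150 x 46 mm (z from 0 to 46), with a dark round collar, 120 mm across, on top up to z 76. Origin: centre of the underside. Its blade slides out of the face on its own -x side (roughly towards the robot). A 16 mm wide, 20 mm high bar lies on the bench from x -265 to -65 mm at y +75 mm in its frame. The two ports may stand either way round on the bench.
- round_gate (a joint): Opening of the round port's gate in m: 0 = fully home (shut, a hard stop), grows as the blade comes out along the port's own -x, at most 0.11. Starts 40 to 80 mm open. Slides with about 6 N of friction and stays where it is left.
- round_tab (a point): Top centre of the upright steel tab on the outer end of the round gate's blade. Tab: 8 mm thick (port's x) with a 12 mm round roll along its top, 70 mm wide (port's y), from z 30 to 94 mm (98 at the roll). At opening 0 it stands at x -139, y 0 in the port's frame (60 mm clear between tab and housing). The blade behind it (towards the port) is 5 mm thick, 116 mm wide, upper face at z 34 mm; there is nothing but bench on the tab's robot side.
- slot_port: Suction port fixed on the bench, same housing, blade and side bar as the round port, but with a dark rectangular collar 76 mm (x) by 122 mm (y) on top, up to z 76. Origin: centre of the underside; the blade slides out along its own -x.
- slot_gate (a joint): Opening of the slot port's gate in m: 0 = shut, grows as the blade comes out along the port's own -x, at most 0.11. Starts 0 to 8 mm open. Stiff: slides with about 9 N of friction and stays where it is left.
- slot_tab (a point): Top centre of the upright tab of the slot gate; same tab and position as the round port's. The tab can be hooked with closed fingers let down into the 60 mm gap between tab and housing, or pinched across its 8 mm thickness.
- pointer: Index pointer fixed on the slot port's side bar: a dark block 20 x 22 x 12 mm with an upright brass pin 8 mm thick and a 12 mm ball on top. Origin: centre of the block's underside, 20 mm above the bench, 75 mm to the +y side of the blade's centre line; its axes are parallel to the slot port's. The wanted opening (40 to 80 mm) is where the middle of the tab's thickness and the middle of the pin have the same x in the port's frame.
- pointer_top (a point): Top of the ball on the pointer pin, 82 mm above the pointer's origin.
- switch_base: Grey housing of the extractor switch, 70 x 50 x 25 mm, fixed on the bench, origin at the centre of its underside; the lever pivots 22 mm above the origin and swings in the housing's x-z plane.
- switch (a joint): Angle of the switch lever in rad: 0 = off, leaning 0.5 rad from upright towards the housing's own -x (the robot); 1.0 = on, leaning 0.5 rad to +x (a hard stop). Starts at 0 to 0.15. It has light friction (about 1 N at the tip) and stays where it is left.
- switch_tip (a point): Centre of the 26 mm black ball on the end of the 10 mm thick steel lever, 80 mm from the pivot (about 92 mm above the bench at either end of the swing, 102 mm at mid swing).
- gouge: Bystander: gouge with turned wooden handle, 220 mm, 28 mm high, lying between the ports. Origin: underside, middle.
- block_plane: Bystander: small iron block plane, 130 x 42 x 46 mm. Origin: centre of the underside.
- glue: Bystander: white glue bottle, 56 mm across, 140 mm high. Origin: centre of the underside.
- neck_blank: Bystander: pale wooden neck blank, 270 x 55 x 50 mm. Origin: centre of the underside.
- mallet: Bystander: wooden hammer with a 26 mm high head, 260 mm long, lying down. Origin: centre of the underside.
- template: Bystander: brass plate 220 x 130 x 6 mm with four copper pins 35 mm high. Origin: centre of the underside.
- clamp_spool: Bystander: wooden spool clamp, 36 mm across, 79 mm high, standing. Origin: centre of the underside.
There are look-alikes about, which are no part of the job. There is more than one size of the switch_base; the job needs the largest.

How it is judged:
By the outcome, as a careful person would: the job done as asked, in the order asked, and still so for the second after the job is handed in, with the robot touching nothing.
It also fails if it takes over 67 s, if anything falls off the work surface, if the arm or the gripper's body presses on something with over 40 N, if the wrist force passes 120 N, or if a joint passes its speed limit or range.

## Robot

A 6-joint arm with a two-finger parallel gripper is mounted at the origin on the work surface. World frame = base frame: x ahead of the robot, y to its left, z up, the work surface at z = 0. Lengths are in m, angles in degrees, forces in N, time in s.
With the tool pointing down it reaches from about 0.4 to 0.825 m from the base axis. Payload 7 kg.
Tool frame: the origin (TCP) lies at the very end of the fingers, on their centre line; the grasp point (between the pads) lies hold_point_z behind it (hold_point_z is the distance from the TCP to the grasp point, in m); z points along the fingers, y is the direction in which the jaws open and shut (so a half turn about z gives the same grasp; the last joint's range is limited). The gripper opens to 88 mm and grips with 3 to 60 N. Pads are 19 mm wide; open, the fingers measure 130 mm over their backs; the gripper's body (78 mm by 193 mm) begins 47 mm behind the grasp point.
Start: joints at [83.199, 20.546, 0.682, 0, -70.136, -16.507], TCP at [0.267, 0.62, 0.227] pointing down, gripper open.
Joint ranges: [-176.03, 176.03], [-82.01, 121.73], [-58.28, 71.71], [-173.87, 95.51], [-174.79, -0.11], [-173.66, 173.66]. Speed limits (degrees/s): [136.94, 136.94, 172.46, 180, 180, 180].

## Interface

Orientations are given as [roll, pitch, yaw] about the fixed x, y, z axes, in that order (R = Rz(yaw) Ry(pitch) Rx(roll)).
In Python, from plant import get_obs, snapshot, close_job, hold_point_z gives the robot as it stands. The module is installed in compiled form; this text tells all that it offers.
- The arm moves only by the tool jog_arm, never from a script. Its argument "commands" is a list of rows, each a list of 4 numbers: the shift along the world's x, y, z in mm, then the turn about the world's z in degrees. In form: [[x, y, z, turn], ...]. A call has exactly 10 rows; each row shifts and turns the commanded pose from where the row before left it; what a row does not reach is not made up. A row lasts 1/12 s, in which the tool goes at most 41.7 mm and 7.16 degrees, less where a joint would pass 70% of its speed; a pose out of reach is approached as far as the arm can. A call is refused whole if a number of a shift passes 41.7 or a number of a turn 7.16, either way. A call with a gripper value outside its range is refused whole. "fingers" is the finger opening in mm, from 0 to 87.6, set as the call begins (left out, the last holds). The fingers move at their own pace and stop on an object; the grip force is fixed at half the most. Time passes only in rows, so rows that do not move let the fingers close, or fill a call up. It gives the time, the measured TCP pose, the force and the opening at its end, in the units of the state.
- get_obs(): the state, without advancing time (a new reading comes with each control period).
- snapshot(name): name is "scene" or "top" or "wrist"; returns a dict with "image" (384x512x3 uint8, red, green, blue), "fov_y" (degrees; the focal length in pixels is half the picture's height over the tangent of half this angle, whatever the lens; pixels are square), "cx", "cy" (the principal point, pixels), "rvec" (rotation vector, rad) and "tvec" (3), from world to camera coordinates, as OpenCV has them; the wrist camera has in their place "mount" (4x4, takes a point from camera to tool coordinates, whose origin is the TCP and whose axes are the flange's). Camera axes: x right, y down, z forward; pixel columns grow to the right and rows downward; lengths in m; the calibration is good to about 2 mm. A picture is of the moment at which its call begins: read the wrist's pose just before it. There is no depth.
- close_job(): hands the job in, once; it reports no verdict.
The state is a dict: "clock": time; "joint_pos": joint angles; "qvel": joint speeds; "tau": joint torques, N m; "tool_pos": TCP position; "orientation": TCP orientation; "force": force on the tool from outside, world axes, zero at the start; "moment": the same for the moment, N m; "opening": finger opening in m.
Only numpy, scipy, OpenCV 4.12 (cv2) and the standard library are available. Lean on these libraries where they do the work, as an engineer would, in place of code of your own. Each camera call takes 0.05 s, during which the arm holds its last target.

## Working session

There is one attempt and no reset: what is moved stays moved. The work goes in short steps, Python scripts to look and compute and a tool call to move; the robot and the scene stay as the last step left them, time stands still between calls to the robot, and variables do not carry over. Pictures are saved under pics/ and viewed, and the job is handed in when it is done.

Besides the shell and the picture viewer there is one more tool, called after ">>>" by a JSON object that holds its "api" and its "payload", one argument or row to a line. jog_arm: Moves the arm, as the interface text tells. Its arguments: {"type":"object","properties":{"commands":{"type":"array","items":{"type":"array","items":{"type":"number"}}},"fingers":{"type":"number"}},"required":["commands"]}

```bash
mkdir -p pics; cat > h.py <<'E'
import numpy as np,cv2,pickle
from plant import get_obs,snapshot,close_job,hold_point_z
def cam(s):
    f=192/np.tan(np.radians(s['fov_y']/2))
    K=np.array([[f,0,s['cx']],[0,f,s['cy']],[0,0,1]])
    return K
def take(n,tag):
    s=snapshot(n); cv2.imwrite(f'pics/{tag}.png',cv2.cvtColor(s['image'],cv2.COLOR_RGB2BGR))
    pickle.dump(s,open(f'pics/{tag}.pkl','wb')); return s
def load(tag): return pickle.load(open(f'pics/{tag}.pkl','rb'))
def proj(s,P):
    return cv2.projectPoints(np.array(P,float).reshape(-1,3),np.array(s['rvec'],float),np.array(s['tvec'],float),cam(s),None)[0].reshape(-1,2)
def back(s,uv,z):
    R=cv2.Rodrigues(np.array(s['rvec'],float))[0];t=np.array(s['tvec'],float).ravel()
    out=[]
    for u,v in np.array(uv,float).reshape(-1,2):
        d=R.T@np.linalg.inv(cam(s))@[u,v,1];c=-R.T@t
        out.append(c+d*(z-c[2])/d[2])
    return np.array(out)
def crop(tag,x0,y0,x1,y1,k,out):
    im=cv2.imread(f'pics/{tag}.png')[y0:y1,x0:x1];cv2.imwrite(f'pics/{out}.png',cv2.resize(im,None,fx=k,fy=k,interpolation=cv2.INTER_CUBIC))
E
python3 - <<'E'
from h import *
print(get_obs(),hold_point_z)
for n in('scene','top','wrist'):
    s=take(n,n+'0');print({k:v for k,v in s.items() if k!='image'})
E
```

```text
{'clock': 0.0, 'joint_pos': array([ 8.31985060e+01,  2.05926169e+01,  6.32803991e-01, -2.05063589e-02,
       -7.01359506e+01, -1.65059112e+01]), 'qvel': array([-0.04075463,  0.00356155, -0.0708479 , -0.03191069, -0.03650137,
        0.02402854]), 'tau': array([ 4.29944259e-05, -5.82723427e+01,  2.93049020e+01,  6.99758381e+00,
        7.00752513e-03, -1.61427911e-04]), 'tool_pos': array([0.26691155, 0.61944177, 0.22560077]), 'orientation': array([ 1.79902706e+02, -8.72781395e-03, -2.33143817e+01]), 'force': array([-0.73757857,  0.19651233,  0.33636607]), 'moment': array([0.00266729, 0.04773183, 0.04666462]), 'opening': 0.08753895028503503} 0.0188
{'fov_y': 46.1773356951321, 'cx': 253.4720947705625, 'cy': 191.62734450519386, 'rvec': array([ 2.17238501,  0.93931051, -0.39554365]), 'tvec': array([-0.37207061, -0.17928147,  1.55956579])}
{'fov_y': 43.50506829012457, 'cx': 260.293138545086, 'cy': 198.91960321113743, 'rvec': array([ 2.16199919, -2.12415236,  0.16242317]), 'tvec': array([-0.00180594,  0.49561964,  1.39502853])}
{'fov_y': 65.95703604789473, 'cx': 256.4070854141247, 'cy': 196.37376119350478, 'mount': array([[ 9.01877004e-04, -9.51422907e-01, -3.07885756e-01,
         8.37364516e-02],
       [ 9.99999590e-01,  8.32349596e-04,  3.57145987e-04,
        -3.52609302e-04],
       [-8.35282878e-05, -3.07885952e-01,  9.51423267e-01,
        -1.57837558e-01],
       [ 0.00000000e+00,  0.00000000e+00,  0.00000000e+00,
         1.00000000e+00]])}
```

View pics/scene0.png

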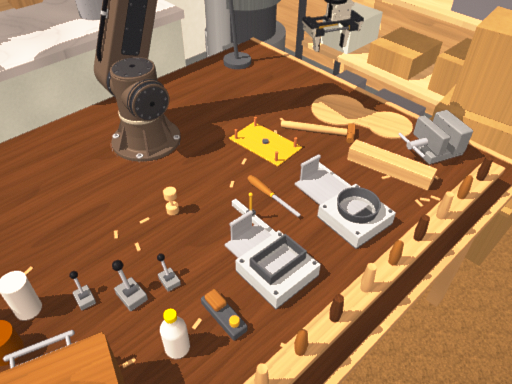

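View pics/top0.png

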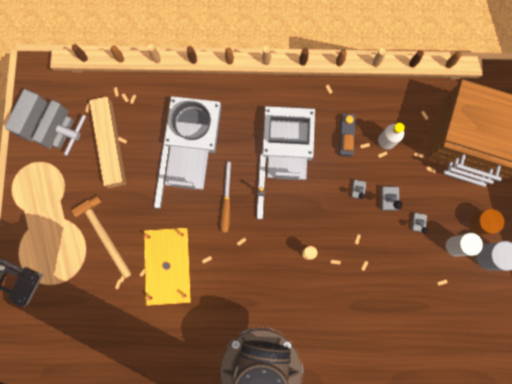

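```bash
python3 - <<'E'
from h import *
crop('top0',150,85,330,225,4,'t_ports'); crop('top0',340,170,440,240,7,'t_sw')
crop('scene0',220,145,400,305,4,'s_ports');crop('scene0',60,240,190,315,6,'s_sw')
E
```

```text
(no output)
```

View pics/t_ports.png

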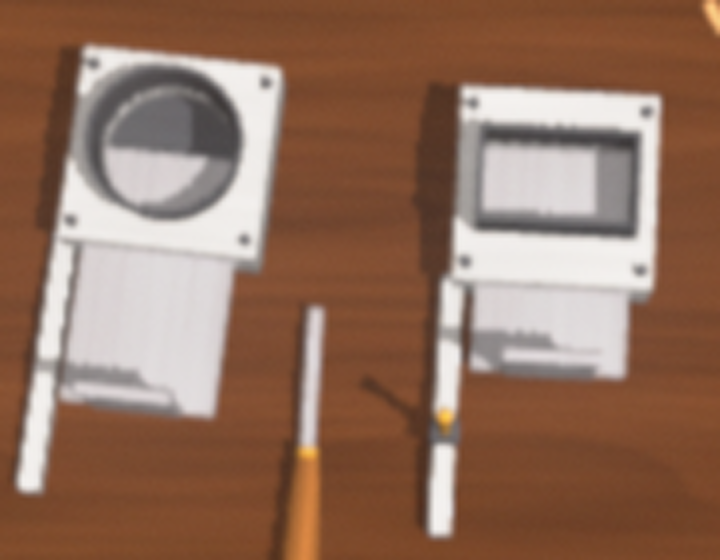

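View pics/t_sw.png

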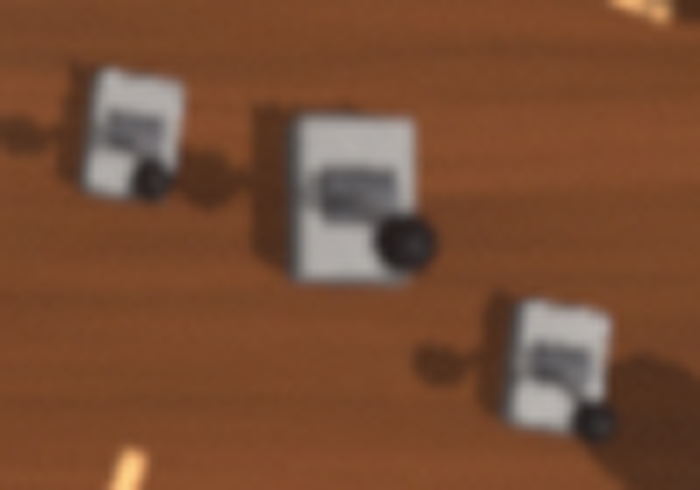

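View pics/s_ports.png

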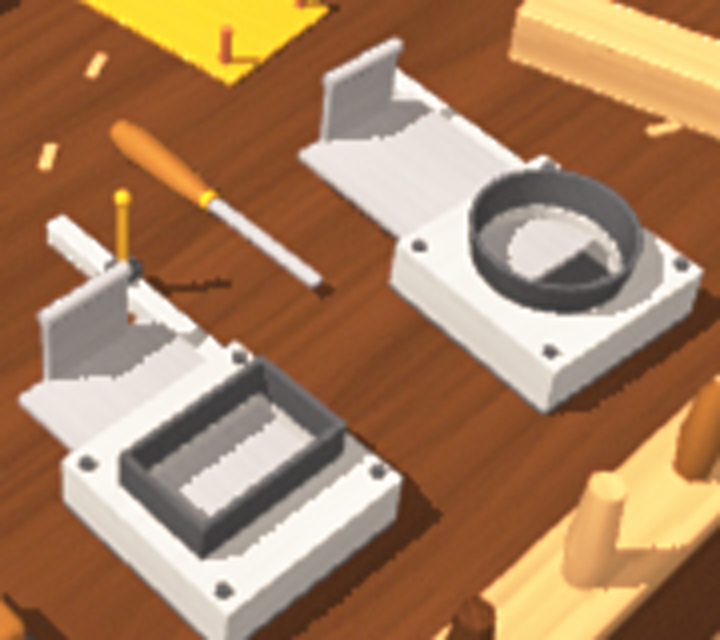

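View pics/s_sw.png

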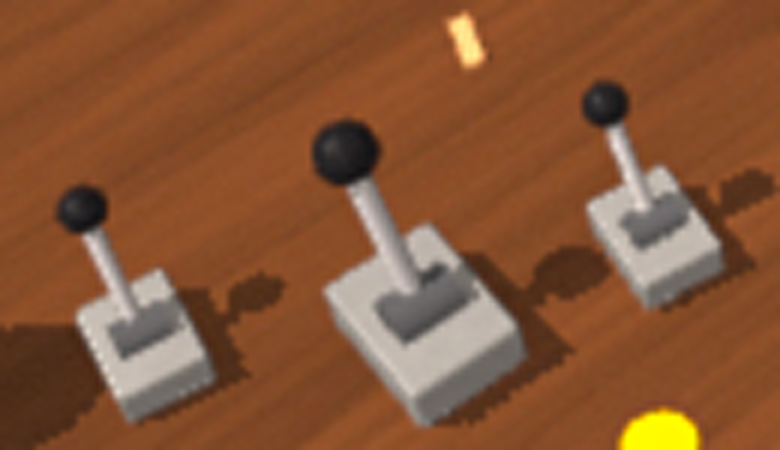

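```bash
cat >> h.py <<'E'
def un(p,k,x0,y0): return (np.array(p,float)+.5)/k-.5+[x0,y0]
def pose(P,Q):
    # P local, Q world 2D -> x,y,yaw(deg), resid
    pc,qc=P.mean(0),Q.mean(0);H=(P-pc).T@(Q-qc);a=np.arctan2(H[0,1]-H[1,0],H[0,0]+H[1,1])
    R=np.array([[np.cos(a),-np.sin(a)],[np.sin(a),np.cos(a)]]);t=qc-R@pc
    return t,np.degrees(a),(P@R.T+t-Q)*1000
def W(p,L):
    a=np.radians(p[2]);L=np.array(L,float).reshape(-1,3)
    return np.c_[p[0]+np.cos(a)*L[:,0]-np.sin(a)*L[:,1],p[1]+np.sin(a)*L[:,0]+np.cos(a)*L[:,1],L[:,2]]
E
python3 - <<'E'
from h import *
s=load('top0');sc=load('scene0')
P=np.array([[.075,.075],[.075,-.075],[-.075,-.075],[-.075,.075]])
R=[(83,44),(282,68),(262,259),(57,237)];S=[(461,85),(661,96),(651,290),(453,275)]
im=cv2.resize(cv2.imread('pics/scene0.png')[145:305,220:400],None,fx=4,fy=4,interpolation=cv2.INTER_CUBIC)
it=cv2.resize(cv2.imread('pics/top0.png')[85:225,150:330],None,fx=4,fy=4,interpolation=cv2.INTER_CUBIC)
for n,c in(('round',R),('slot',S)):
    q=back(s,un(c,4,150,85),.046)[:,:2];t,a,r=pose(P,q);print(n,t,a,r.round(1).tolist())
    p=(t[0],t[1],a)
    L=[[x,y,.046] for x,y in P]+[[x,y,0] for x,y in P]
    for img,ss,x0,y0 in((im,sc,220,145),(it,s,150,85)):
        for u in proj(ss,W(p,L)): cv2.circle(img,tuple(int(v) for v in ((u-[x0,y0])*4+2)),3,(0,0,255),-1)
        b=[[-.265,.083,.02],[-.265,.067,.02]]
        for u in proj(ss,W(p,b)): cv2.circle(img,tuple(int(v) for v in ((u-[x0,y0])*4+2)),3,(255,0,0),-1)
        for o in([0,.004,.008] if n=='slot' else [.04,.06,.08]):
          for y in(-.035,.035):
            u=proj(ss,W(p,[[-.139-o,y,.098]]))[0];cv2.circle(img,tuple(int(v) for v in ((u-[x0,y0])*4+2)),2,(0,160,0),-1)
cv2.imwrite('pics/o1.png',im);cv2.imwrite('pics/o2.png',it)
E
```

```text
round [0.72510441 0.21690935] -5.04051627454669 [[-2.4, -2.4], [0.8, 0.8], [1.3, 3.5], [0.3, -1.9]]
slot [ 0.70334261 -0.07546234] -2.4638925039628985 [[0.1, -1.8], [-0.4, 0.8], [1.4, -0.2], [-1.1, 1.1]]
```

View pics/o1.png

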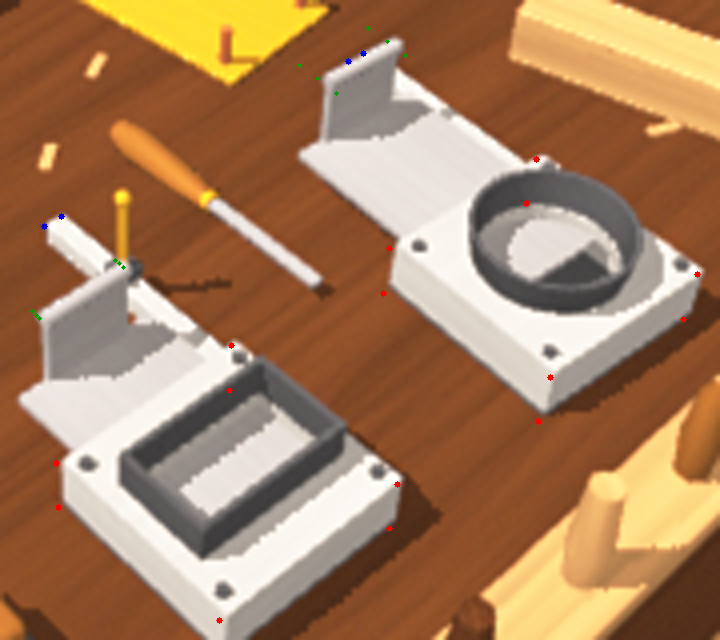

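View pics/o2.png

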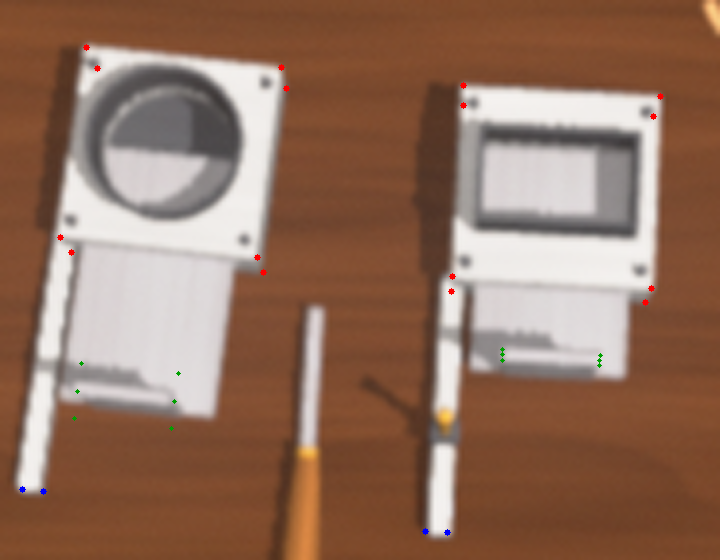

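```bash
python3 - <<'E'
from h import *
s=load('top0');sc=load('scene0')
P=np.array([[.035,.025],[.035,-.025],[-.035,-.025],[-.035,.025]])
c=[(297,115),(415,118),(414,283),(295,281)]
q=back(s,un(c,7,340,170),.025)[:,:2];t,a,r=pose(P,q);print('sw',t,a,r.round(1).tolist())
print('ball top',back(s,un([405,242],7,340,170),.092),'scene',back(sc,un([346,152],6,60,240),.092))
print('ball expected',W((t[0],t[1],a),[[-.08*np.sin(.5),0,.092]]))
# pointer ball, tab ends
print('ptr top',back(s,un([445,418],4,150,85),.098),'scene',back(sc,un([122,197],4,220,145),.098))
print('slot tab top',back(s,un([[503,355],[600,358]],4,150,85),.095),'scene',back(sc,un([[42,318],[126,266]],4,220,145),.095))
print('round tab top',back(s,un([[75,392],[172,404]],4,150,85),.095),'scene',back(sc,un([[326,76],[399,43]],4,220,145),.095))
E
```

```text
sw [ 0.50724231 -0.38372756] -1.2881384907394728 [[-0.6, -0.1], [-1.3, 0.8], [0.4, 0.1], [1.6, -0.8]]
ball top [[ 0.47915476 -0.38538307  0.092     ]] scene [[ 0.47572613 -0.37830547  0.092     ]]
ball expected [[ 0.46889796 -0.38286535  0.092     ]]
ptr top [[0.51471553 0.00572283 0.098     ]] scene [[0.5175191  0.00976994 0.098     ]]
slot tab top [[ 0.56198614 -0.03522386  0.095     ]
 [ 0.56103319 -0.10506033  0.095     ]] scene [[ 0.56172591 -0.10136984  0.095     ]
 [ 0.56476501 -0.03077871  0.095     ]]
round tab top [[0.52942614 0.27147051 0.095     ]
 [0.52192681 0.20156691 0.095     ]] scene [[0.5238933  0.20900303 0.095     ]
 [0.53538498 0.27764174 0.095     ]]
```

>>> {"api": "jog_arm", "payload": {
  "commands": [
    [20,-35,0,1.8],
    [20,-35,0,1.8],
    [20,-35,0,1.8],
    [20,-35,0,1.8],
    [20,-35,0,1.8],
    [20,-35,0,1.8],
    [20,-35,0,1.8],
    [20,-35,0,1.8],
    [20,-35,0,1.8],
    [20,-35,0,1.8]
  ],
  "fingers": 0
}}

```text
clock: 0.98
tool_pos: [0.4675, 0.268, 0.2267]
orientation: [-180.0, -0.0, -5.2]
force: [1.4, 0.8, -0.1]
opening: 0.0264
```

```bash
cat >> h.py <<'E'
from scipy.spatial.transform import Rotation as Ro
def wtake(tag):
    o=get_obs();s=take('wrist',tag)
    T=np.eye(4);T[:3,:3]=Ro.from_euler('xyz',o['orientation'],degrees=True).as_matrix();T[:3,3]=o['tool_pos']
    M=np.linalg.inv(T@s['mount']);s['rvec']=cv2.Rodrigues(M[:3,:3])[0].ravel();s['tvec']=M[:3,3]
    pickle.dump(s,open(f'pics/{tag}.pkl','wb'));print(o['clock'],o['tool_pos'].round(4),o['orientation'].round(2),o['force'].round(1),o['opening']);return s
E
python3 -c "
from h import *
wtake('w1')"
```

```text
0.9833 [0.4675 0.268  0.2267] [-179.99   -0.     -5.2 ] [ 1.4  0.8 -0.1] 0.0264353194448762
```

View pics/w1.png

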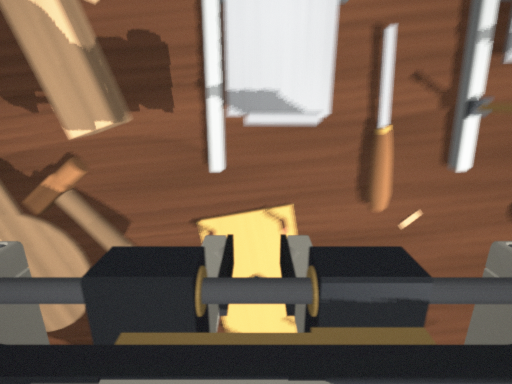

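```bash
python3 - <<'E'
from h import *
s=load('w1');print(back(s,[[246,121],[326,121]],.095));print(back(s,[[210,171],[225,171]],.02))
print(W((.7251,.2169,-5.04),[[-.265,.083,.02],[-.265,.067,.02]]))
crop('w1',190,60,360,190,4,'w1c')
E
```

```text
[[0.53360199 0.27229438 0.095     ]
 [0.52678405 0.19659702 0.095     ]]
[[0.47229118 0.32659077 0.02      ]
 [0.47059604 0.30776983 0.02      ]]
[[0.46841624 0.32285966 0.02      ]
 [0.46701062 0.30692152 0.02      ]]
```

View pics/w1c.png

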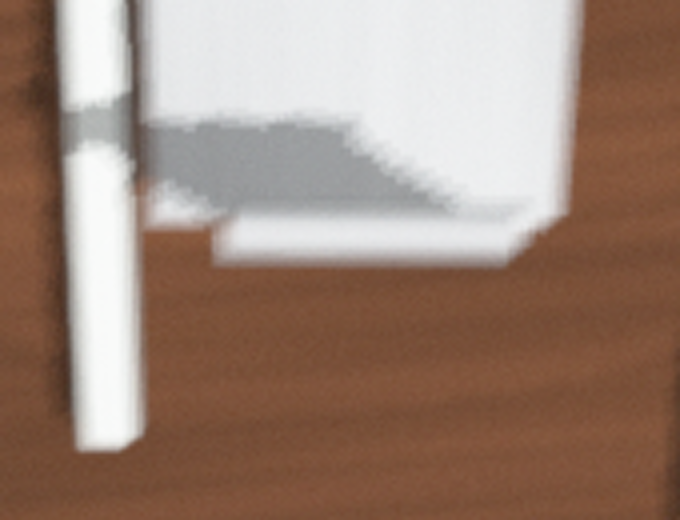

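>>> {"api": "jog_arm", "payload": {
  "commands": [
    [0,-10,-30,0],
    [0,-10,-30,0],
    [0,-10,-30,0],
    [5,-3,-30,0],
    [0,0,-25,0],
    [0,0,-25,0],
    [0,0,0,0],
    [10,-1,0,0],
    [10,-1,0,0],
    [10,-1,0,0]
  ]
}}

```text
clock: 1.87
tool_pos: [0.5041, 0.2349, 0.0584]
orientation: [-179.9, -0.1, -5.3]
force: [0.5, 0.4, 0.0]
opening: 0.0007
```

```bash
python3 -c "
from h import *
wtake('w2')"
```

```text
1.8667 [0.5041 0.2349 0.0584] [-1.7989e+02 -1.3000e-01 -5.2600e+00] [0.5 0.4 0. ] 0.0006854330018993675
```

View pics/w2.png

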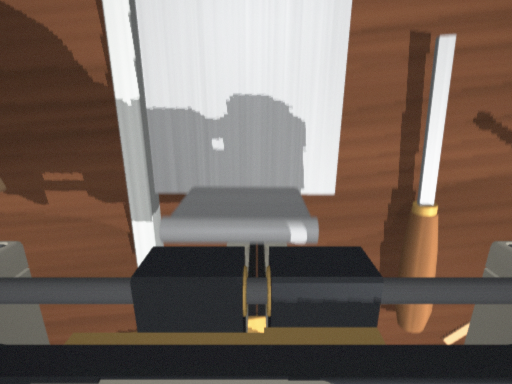

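>>> {"api": "jog_arm", "payload": {
  "commands": [
    [0,6,0,0],
    [8,-0.7,0,0],
    [8,-0.7,0,0],
    [8,-0.7,0,0],
    [8,-0.7,0,0],
    [6,-0.5,0,0],
    [6,-0.5,0,0],
    [4,-0.3,0,0],
    [4,-0.3,0,0],
    [0,0,0,0]
  ]
}}

```text
clock: 2.75
tool_pos: [0.5544, 0.2354, 0.0569]
orientation: [180.0, 0.0, -5.3]
force: [-2.2, 0.6, 1.6]
opening: 0.0007
```

>>> {"api": "jog_arm", "payload": {
  "commands": [
    [3,-0.3,0,0],
    [3,-0.3,0,0],
    [2,-0.2,0,0],
    [2,-0.2,0,0],
    [0,0,0,0],
    [0,0,0,0],
    [0,0,0,0],
    [0,0,0,0],
    [0,0,0,0],
    [0,0,0,0]
  ]
}}

```text
clock: 3.58
tool_pos: [0.5639, 0.2345, 0.0567]
orientation: [180.0, 0.0, -5.3]
force: [-4.9, 0.7, 3.7]
opening: 0.0007
```

```bash
python3 -c "
from h import *
wtake('w3');take('scene','s3')"
```

```text
3.5833 [0.5639 0.2345 0.0567] [ 1.8e+02  1.0e-02 -5.3e+00] [-4.9  0.7  3.7] 0.0006835119682833599
```

View pics/w3.png

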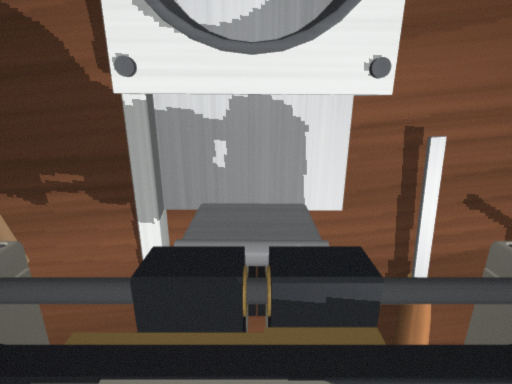

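>>> {"api": "jog_arm", "payload": {
  "commands": [
    [2,-0.2,0,0],
    [2,-0.2,0,0],
    [2,-0.2,0,0],
    [2,-0.2,0,0],
    [0,0,0,0],
    [0,0,0,0],
    [0,0,0,0],
    [0,0,0,0],
    [0,0,0,0],
    [0,0,0,0]
  ]
}}

```text
clock: 4.52
tool_pos: [0.5707, 0.2337, 0.0566]
orientation: [180.0, 0.1, -5.3]
force: [-10.7, 3.3, 7.3]
opening: 0.0006
```

>>> {"api": "jog_arm", "payload": {
  "commands": [
    [2,-0.2,0,0],
    [2,-0.2,0,0],
    [1,0,0,0],
    [1,0,0,0],
    [0,0,0,0],
    [0,0,0,0],
    [0,0,0,0],
    [0,0,0,0],
    [0,0,0,0],
    [0,0,0,0]
  ]
}}

```text
clock: 5.35
tool_pos: [0.5708, 0.2335, 0.0565]
orientation: [179.9, 0.6, -5.3]
force: [-39.1, 10.9, 25.2]
opening: 0.0005
```

```bash
python3 -c "
from h import *
wtake('w4');take('scene','s4')
crop('s4',220,145,400,305,4,'s4c')"
```

```text
5.35 [0.5708 0.2335 0.0565] [179.86   0.58  -5.32] [-39.1  10.9  25.2] 0.0004996721108405934
```

View pics/w4.png

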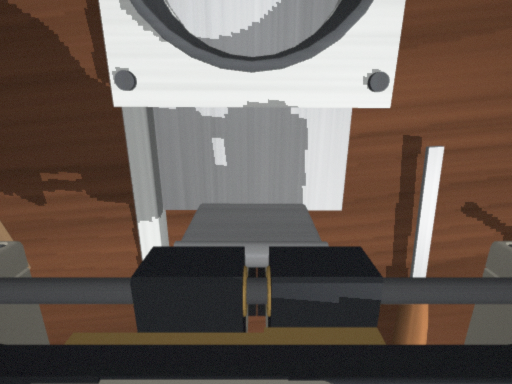

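View pics/s4c.png

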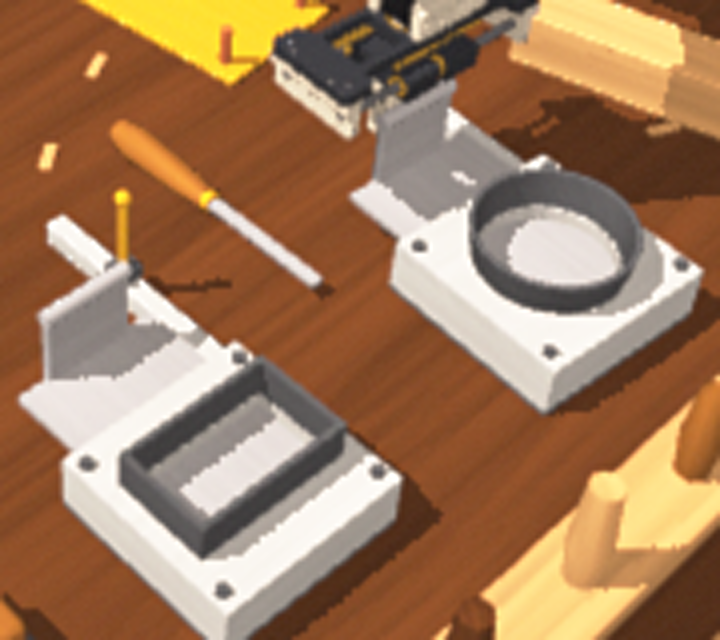

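>>> {"api": "jog_arm", "payload": {
  "commands": [
    [-15,1,0,0],
    [-20,1,0,0],
    [-10,0,30,0],
    [0,0,40,0],
    [0,0,40,0],
    [-5,-20,35,0.7],
    [-5,-35,20,0.7],
    [-5,-40,0,0.7],
    [-5,-40,0,0.7],
    [0,-40,0,0]
  ]
}}

```text
clock: 6.28
tool_pos: [0.5128, 0.0589, 0.2225]
orientation: [-179.9, -0.1, -2.4]
force: [0.9, -0.2, -0.7]
opening: 0.0005
```

>>> {"api": "jog_arm", "payload": {
  "commands": [
    [-2,-35,0,0],
    [-2,-35,0,0],
    [-1,-30,0,0],
    [-1,-20,0,0],
    [0,-10,0,0],
    [0,0,0,0],
    [0,0,0,0],
    [0,0,0,0],
    [0,0,0,0],
    [0,0,0,0]
  ]
}}

```text
clock: 7.12
tool_pos: [0.5073, -0.0688, 0.2215]
orientation: [180.0, -0.0, -2.4]
force: [0.1, 0.1, -0.2]
opening: 0.0007
```

```bash
python3 -c "
from h import *
wtake('w5')
crop('w5',0,0,512,384,1.5,'w5c')
take('top','t5');take('scene','s5');crop('s5',220,145,400,305,4,'s5c')"
```

```text
7.1167 [ 0.5073 -0.0688  0.2215] [180.    -0.    -2.43] [ 0.1  0.1 -0.2] 0.0007165926722410234
```

View pics/w5c.png

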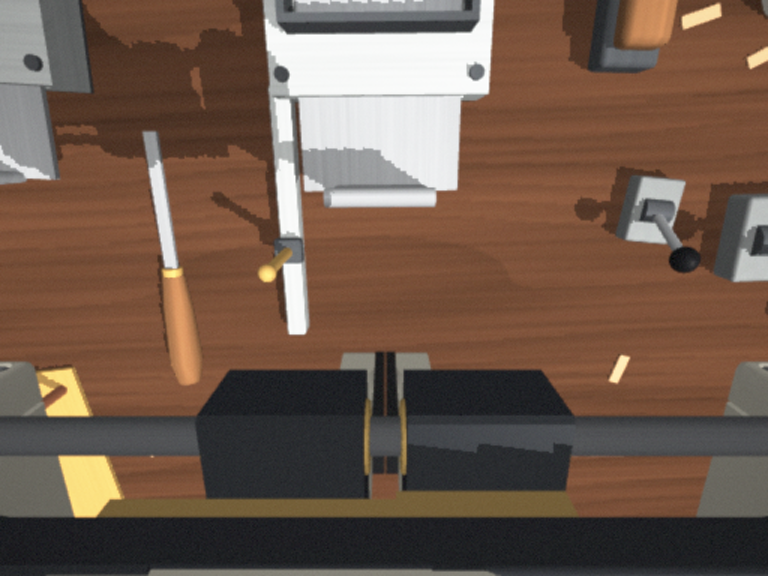

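View pics/s5c.png

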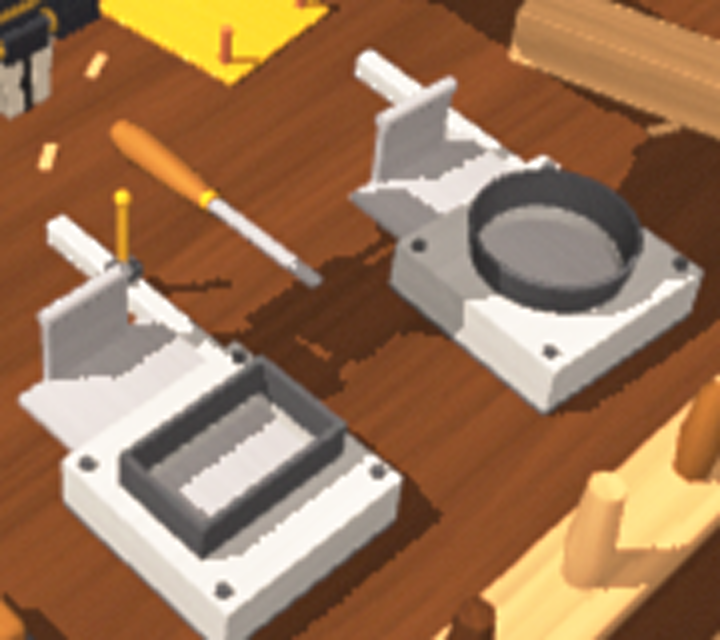

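```bash
python3 - <<'E'
from h import *
s=load('w5')
t=back(s,un([[325,198],[436,198]],1.5,0,0),.094);b=back(s,un([[267,272]],1.5,0,0),.096)[0]
m=t.mean(0);print(t,m,b)
h=back(s,un([[268,97],[489,95]],1.5,0,0),.046);print('housing edge',h)
for e in(h,t):
    d=e[0]-e[1];print('yaw',np.degrees(np.arctan2(-d[0],d[1])))
for a in(-2.4,-2.9,-2):
    r=np.radians(a);print(a,'dx local',(b-m)[:2]@[np.cos(r),np.sin(r)],(b-m)[:2]@[-np.sin(r),np.cos(r)])
E
```

```text
[[ 0.56459874 -0.03308627  0.094     ]
 [ 0.56169215 -0.10309416  0.094     ]] [ 0.56314545 -0.06809021  0.094     ] [0.51854384 0.00886774 0.096     ]
housing edge [[ 0.63000489  0.00706705  0.046     ]
 [ 0.62495454 -0.14524504  0.046     ]]
yaw -1.8991139644966795
yaw -2.3774404322665257
-2.4 dx local -0.04778514747694558 0.07502273261718488
-2.9 dx local -0.04843801650432041 0.07460287719565672
-2 dx local -0.047260229761944016 0.07535450491902468
```

>>> {"api": "jog_arm", "payload": {
  "commands": [
    [30,0,0,0],
    [30,0,0,0],
    [30,0,0,0],
    [0,0,-25,0],
    [0,0,-30,0],
    [0,0,-30,0],
    [0,0,-30,0],
    [0,0,-25,0],
    [0,0,-20,0],
    [0,0,-5,0]
  ]
}}

```text
clock: 8.1
tool_pos: [0.5948, -0.0697, 0.0528]
orientation: [180.0, 0.3, -2.5]
force: [0.1, -0.1, -0.9]
opening: 0.0005
```

>>> {"api": "jog_arm", "payload": {
  "commands": [
    [-5,0.2,0,0],
    [-4,0.2,0,0],
    [-4,0.2,0,0],
    [0,0,0,0],
    [0,0,0,0],
    [0,0,0,0],
    [0,0,0,0],
    [0,0,0,0],
    [0,0,0,0],
    [0,0,0,0]
  ]
}}

```text
clock: 8.93
tool_pos: [0.5841, -0.0691, 0.0565]
orientation: [180.0, 0.0, -2.5]
force: [0.3, -0.4, -0.3]
opening: 0.0004
```

```bash
python3 -c "
from h import *
wtake('w6');take('scene','s6');crop('s6',220,145,400,305,4,'s6c')"
```

```text
8.9333 [ 0.5841 -0.0691  0.0565] [180.     0.    -2.51] [ 0.3 -0.4 -0.3] 0.00041753690617492577
```

View pics/s6c.png

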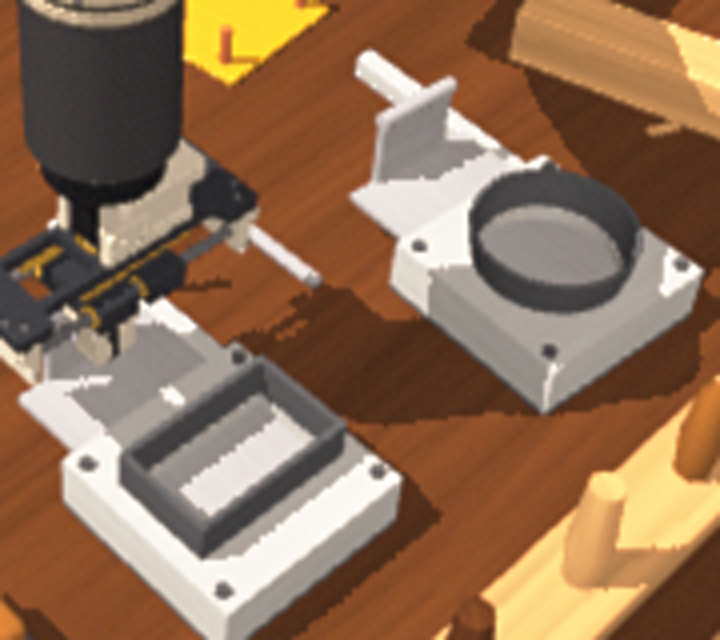

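View pics/w6.png

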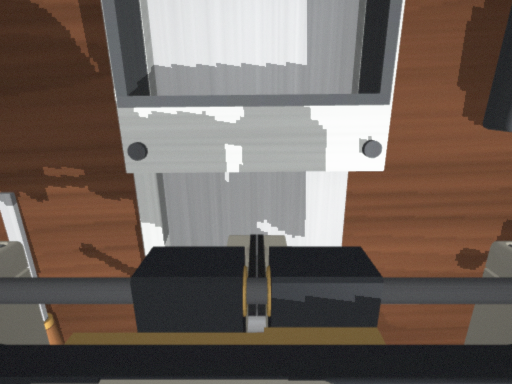

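>>> {"api": "jog_arm", "payload": {
  "commands": [
    [-4,0.2,0,0],
    [-5,0.2,0,0],
    [-5,0.2,0,0],
    [-5,0.2,0,0],
    [-5,0.2,0,0],
    [-5,0.2,0,0],
    [-4,0.2,0,0],
    [-3,0.1,0,0],
    [0,0,0,0],
    [0,0,0,0]
  ]
}}

```text
clock: 9.87
tool_pos: [0.5499, -0.0675, 0.057]
orientation: [-180.0, -0.2, -2.5]
force: [5.9, -2.2, -4.0]
opening: 0.0005
```

```bash
python3 -c "
from h import *
wtake('w7');take('scene','s7');crop('s7',220,145,400,305,4,'s7c')"
```

```text
9.8667 [ 0.5499 -0.0675  0.057 ] [-179.98   -0.22   -2.47] [ 5.9 -2.2 -4. ] 0.0005185602475460333
```

View pics/s7c.png

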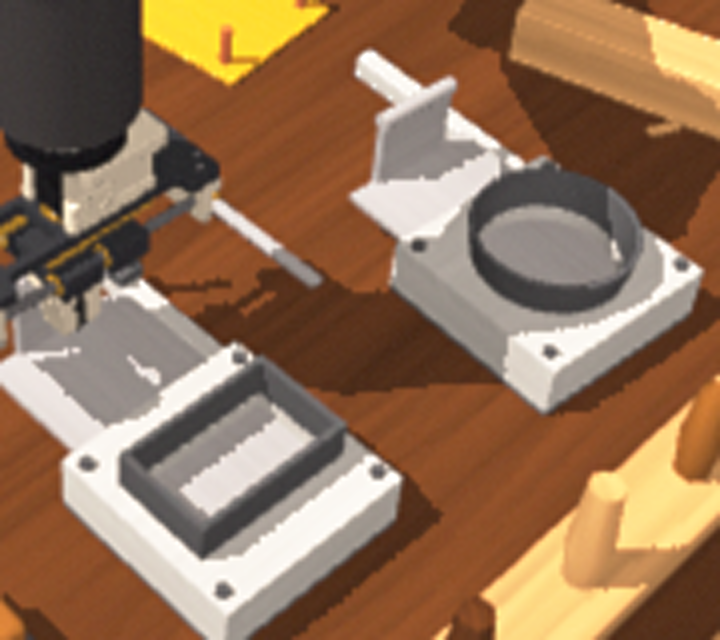

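View pics/w7.png

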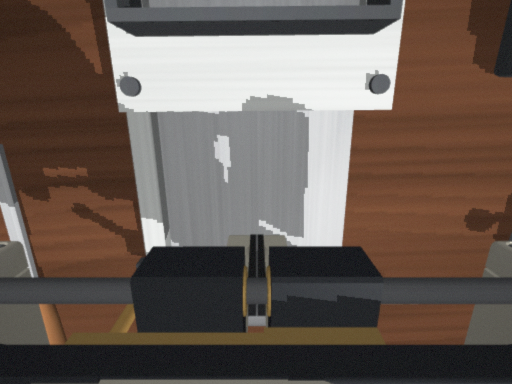

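>>> {"api": "jog_arm", "payload": {
  "commands": [
    [-3,0.1,0,0],
    [-3,0.1,0,0],
    [-3,0.1,0,0],
    [-2,0,0,0],
    [0,0,0,0],
    [0,0,0,0],
    [0,0,0,0],
    [0,0,0,0],
    [0,0,0,0],
    [0,0,0,0]
  ]
}}

```text
clock: 10.8
tool_pos: [0.5393, -0.0671, 0.0571]
orientation: [-180.0, -0.2, -2.5]
force: [7.2, -2.6, -4.6]
opening: 0.0005
```

>>> {"api": "jog_arm", "payload": {
  "commands": [
    [6,0,0,0],
    [10,0,0,0],
    [5,0,30,0],
    [0,0,40,0],
    [0,0,40,0],
    [-20,0,35,0],
    [-40,0,20,0],
    [-40,0,0,0],
    [-20,0,0,0],
    [0,0,0,0]
  ]
}}

```text
clock: 11.63
tool_pos: [0.4373, -0.0675, 0.2211]
orientation: [-179.9, -0.0, -2.5]
force: [-1.3, 0.6, -0.1]
opening: 0.0
```

>>> {"api": "jog_arm", "payload": {
  "commands": [
    [0,20,0,0],
    [0,0,0,0],
    [0,0,0,0],
    [0,0,0,0],
    [0,0,0,0],
    [0,0,0,0],
    [0,0,0,0],
    [0,0,0,0],
    [0,0,0,0],
    [0,0,0,0]
  ]
}}

```text
clock: 12.47
tool_pos: [0.4408, -0.0474, 0.2202]
orientation: [180.0, 0.0, -2.5]
force: [-0.0, 0.9, -1.0]
opening: 0.0006
```

```bash
python3 -c "
from h import *
wtake('w8');crop('w8',140,40,340,190,4,'w8c')"
```

```text
12.4667 [ 0.4408 -0.0474  0.2202] [180.     0.    -2.52] [-0.   0.9 -1. ] 0.0005767740737051893
```

View pics/w8c.png

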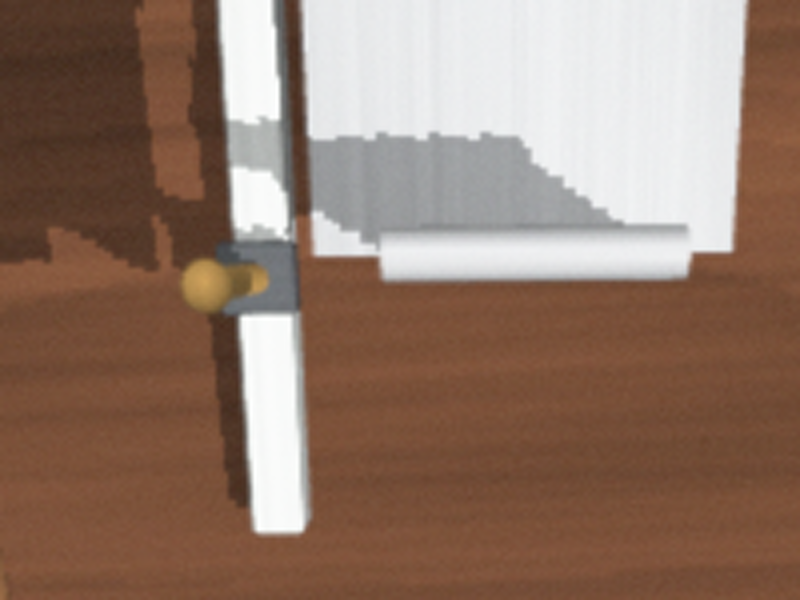

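```bash
cat > m.py <<'E'
from h import *
def meas(tag,l,r,b,k,x0,y0,hs=None):
    s=load(tag);t=back(s,un([l,r],k,x0,y0),.092);b=back(s,un([b],k,x0,y0),.096)[0]
    m=t.mean(0);print(m,b)
    d=t[0]-t[1];print('yaw tab',np.degrees(np.arctan2(-d[0],d[1])))
    for a in(-2.4,-2):
        q=np.radians(a);print(a,'pin-tab mm',1e3*(b-m)[:2]@[np.cos(q),np.sin(q)],1e3*(b-m)[:2]@[-np.sin(q),np.cos(q)])
E
python3 - <<'E'
from m import *
meas('w8',(380,255),(690,252),(206,286),4,140,40)
E
```

```text
[ 0.52185594 -0.06624348  0.092     ] [0.51803574 0.00942869 0.096     ]
yaw tab -1.934574656574897
-2.4 pin-tab mm -6.985671221980899 75.4458169513261
-2 pin-tab mm -6.458794099571309 75.49274717914271
```

>>> {"api": "jog_arm", "payload": {
  "commands": [
    [35,-10,0,0],
    [35,-10,0,0],
    [34,0,0,0],
    [25,0,-20,0],
    [0,0,-30,0],
    [0,0,-30,0],
    [0,0,-30,0],
    [0,0,-30,0],
    [0,0,-20,0],
    [0,0,-4,0]
  ]
}}

```text
clock: 13.35
tool_pos: [0.5672, -0.0677, 0.0522]
orientation: [179.9, 0.4, -2.5]
force: [-0.6, 1.0, -0.5]
opening: 0.0006
```

>>> {"api": "jog_arm", "payload": {
  "commands": [
    [-8,0.3,0,0],
    [-7,0.3,0,0],
    [-5,0.2,0,0],
    [-4,0.2,0,0],
    [-4,0.2,0,0],
    [0,0,0,0],
    [0,0,0,0],
    [0,0,0,0],
    [0,0,0,0],
    [0,0,0,0]
  ]
}}

```text
clock: 14.18
tool_pos: [0.542, -0.0661, 0.0562]
orientation: [180.0, 0.0, -2.5]
force: [-0.4, 0.6, -0.4]
opening: 0.0006
```

>>> {"api": "jog_arm", "payload": {
  "commands": [
    [-3,0.1,0,0],
    [-3,0.1,0,0],
    [-2,0.1,0,0],
    [-2,0,0,0],
    [-1,0,0,0],
    [0,0,0,0],
    [0,0,0,0],
    [0,0,0,0],
    [0,0,0,0],
    [0,0,0,0]
  ]
}}

```text
clock: 15.02
tool_pos: [0.5332, -0.0656, 0.0565]
orientation: [-180.0, -0.2, -2.5]
force: [8.1, -1.8, -4.8]
opening: 0.0004
```

>>> {"api": "jog_arm", "payload": {
  "commands": [
    [-0.8,0,0,0],
    [0,0,0,0],
    [0,0,0,0],
    [0,0,0,0],
    [0,0,0,0],
    [0,0,0,0],
    [0,0,0,0],
    [0,0,0,0],
    [0,0,0,0],
    [0,0,0,0]
  ]
}}

```text
clock: 15.85
tool_pos: [0.5326, -0.0655, 0.0566]
orientation: [-180.0, -0.3, -2.5]
force: [7.6, -2.0, -6.2]
opening: 0.0
```

>>> {"api": "jog_arm", "payload": {
  "commands": [
    [6,0,0,0],
    [10,0,0,0],
    [5,0,30,0],
    [0,0,40,0],
    [0,0,40,0],
    [-20,10,35,0],
    [-40,5,20,0],
    [-40,5,0,0],
    [-20,10,0,0],
    [0,5,0,0]
  ]
}}

```text
clock: 16.68
tool_pos: [0.4306, -0.0311, 0.2206]
orientation: [-179.9, -0.0, -2.5]
force: [-0.3, -0.7, -1.4]
opening: 0.0002
```

>>> {"api": "jog_arm", "payload": {
  "commands": [
    [0,0,0,0],
    [0,0,0,0],
    [0,0,0,0],
    [0,0,0,0],
    [0,0,0,0],
    [0,0,0,0],
    [0,0,0,0],
    [0,0,0,0],
    [0,0,0,0],
    [0,0,0,0]
  ]
}}

```text
clock: 17.52
tool_pos: [0.434, -0.0312, 0.2197]
orientation: [180.0, 0.0, -2.5]
force: [-0.0, -0.1, 0.1]
opening: 0.0007
```

```bash
python3 -c "
from h import *
wtake('w9');crop('w9',160,40,360,190,4,'w9c');take('top','t9');crop('t9',250,105,330,225,6,'t9c')"
```

```text
17.5167 [ 0.434  -0.0312  0.2197] [180.     0.    -2.51] [-0.  -0.1  0.1] 0.0006838351791153448
```

View pics/w9c.png

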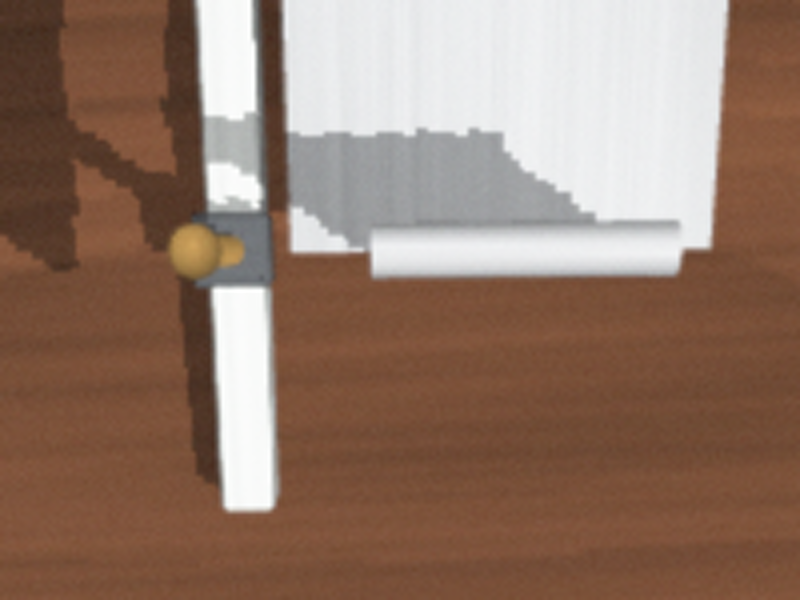

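```bash
python3 - <<'E'
from m import *
meas('w9',(371,252.5),(680,248.5),(194,251),4,160,40)
s=load('w9')
# yaw from bar's edges: block front edge etc.
e=back(s,un([[224,510],[275,508],[211,290],[270,288]],4,160,40),.02);c=(e[0]+e[1])/2;d=(e[2]+e[3])/2;v=d-c
print('bar yaw',np.degrees(np.arctan2(v[1],v[0])))
e=back(s,un([[283,0],[291,250],[727,0],[712,248]],4,160,40),.034)
for i in(0,2):
    v=e[i]-e[i+1];print('blade yaw',np.degrees(np.arctan2(v[1],v[0])))
v=e[1]-e[3];print('blade end yaw',np.degrees(np.arctan2(-v[0],v[1])))
E
```

```text
[ 0.51497639 -0.06624339  0.092     ] [0.51813492 0.0092661  0.096     ]
yaw tab -1.7544029549813478
-2.4 pin-tab mm -0.0062554827121212 75.57552482331737
-2 pin-tab mm 0.5213570806762128 75.5737267722411
bar yaw -2.211455090182385
blade yaw -1.9704937967353124
blade yaw -1.2564607932595386
blade end yaw -2.202137206149869
```

View pics/t9c.png

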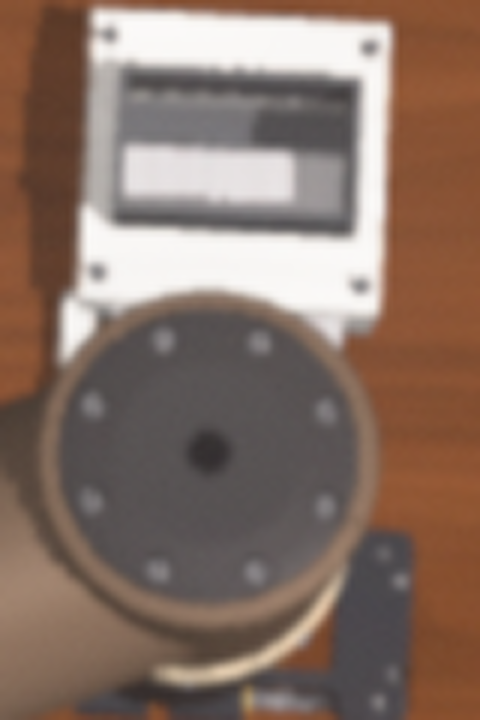

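>>> {"api": "jog_arm", "payload": {
  "commands": [
    [-2,-38,0,0.1],
    [-2,-38,0,0.1],
    [-2,-38,0,0.1],
    [-2,-38,0,0.1],
    [-2,-38,0,0.1],
    [-2,-38,0,0.1],
    [-2,-38,0,0.1],
    [-2,-38,0,0.1],
    [-2,-30,0,0.1],
    [-2,-15,0,0.1]
  ]
}}

```text
clock: 18.45
tool_pos: [0.4135, -0.3834, 0.2192]
orientation: [180.0, 0.0, -1.6]
force: [1.2, 0.6, 0.6]
opening: 0.0003
```

>>> {"api": "jog_arm", "payload": {
  "commands": [
    [0,0,0,0],
    [0,0,0,0],
    [0,0,0,0],
    [0,0,0,0],
    [0,0,0,0],
    [0,0,0,0],
    [0,0,0,0],
    [0,0,0,0],
    [0,0,0,0],
    [0,0,0,0]
  ]
}}

```text
clock: 19.28
tool_pos: [0.4141, -0.38, 0.2198]
orientation: [180.0, -0.0, -1.5]
force: [0.5, 0.3, 0.0]
opening: 0.0005
```

```bash
python3 -c "
from h import *
wtake('w10');take('top','t10');crop('t10',150,85,330,225,4,'t10c')"
```

```text
19.2833 [ 0.4141 -0.38    0.2198] [ 1.80e+02 -1.00e-02 -1.49e+00] [0.5 0.3 0. ] 0.0004754668895290528
```

View pics/w10.png

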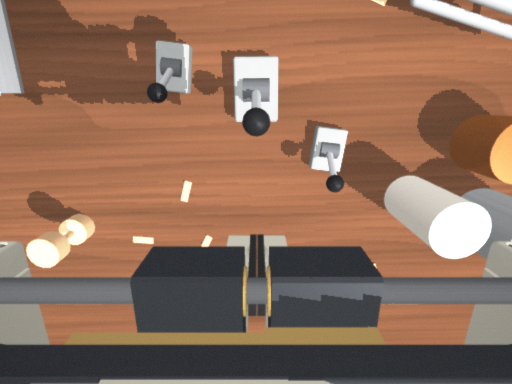

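View pics/t10c.png

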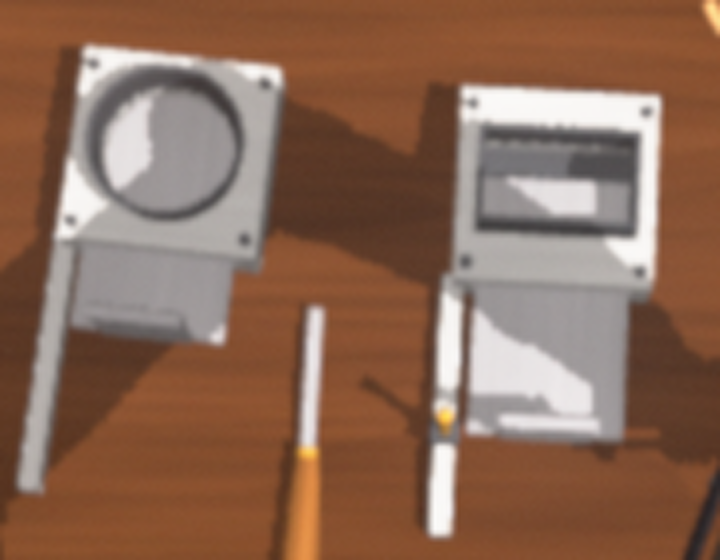

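```bash
python3 - <<'E'
from h import *
s=load('w10');print(back(s,[[256,121]],.094),back(s,[[335,183]],.07),back(s,[[462,222],[438,250]],.1),back(s,[[255,80]],.025))
print(back(load('top0'),[[469,244],[459,244]],.1))
E
```

```text
[[ 0.47991817 -0.38102233  0.094     ]] [[ 0.41143814 -0.46436008  0.07      ]] [[ 0.37556351 -0.58746918  0.1       ]
 [ 0.34431369 -0.56831506  0.1       ]] [[ 0.51978494 -0.38085414  0.025     ]]
[[ 0.36848613 -0.58124029  0.1       ]
 [ 0.36799086 -0.55314815  0.1       ]]
```

>>> {"api": "jog_arm", "payload": {
  "commands": [
    [0,0,-30,0],
    [0,0,-35,0],
    [0,0,-35,0],
    [0,0,-30,0],
    [0,0,-15,0],
    [10,0,0,0],
    [10,0,0,0],
    [10,0,0,0],
    [10,0,0,0],
    [10,0,0,0]
  ]
}}

```text
clock: 20.22
tool_pos: [0.4659, -0.3805, 0.0762]
orientation: [179.9, -0.1, -1.5]
force: [-2.0, -0.1, 0.2]
opening: 0.0003
```

>>> {"api": "jog_arm", "payload": {
  "commands": [
    [8,0,0,0],
    [8,0,0,0],
    [8,0,0,0],
    [8,0,0,0],
    [8,0,0,0],
    [6,0,0,0],
    [4,0,0,0],
    [0,0,0,0],
    [0,0,0,0],
    [0,0,0,0]
  ]
}}

```text
clock: 21.05
tool_pos: [0.5139, -0.3801, 0.0747]
orientation: [-180.0, -0.0, -1.5]
force: [0.4, 0.1, 0.1]
opening: 0.0001
```

```bash
python3 -c "
from h import *
wtake('w11');take('scene','s11');crop('s11',40,200,200,320,5,'s11c')"
```

```text
21.05 [ 0.5139 -0.3801  0.0747] [-1.80e+02 -1.00e-02 -1.51e+00] [0.4 0.1 0.1] 0.0001374716015555806
```

View pics/w11.png

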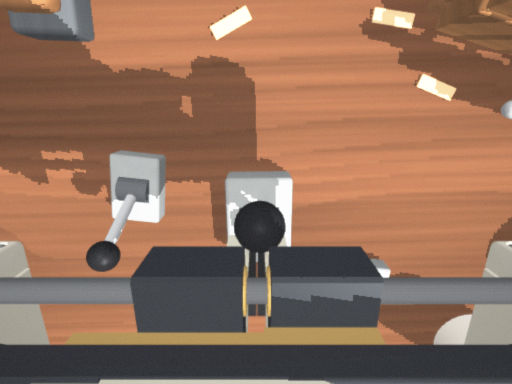

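View pics/s11c.png

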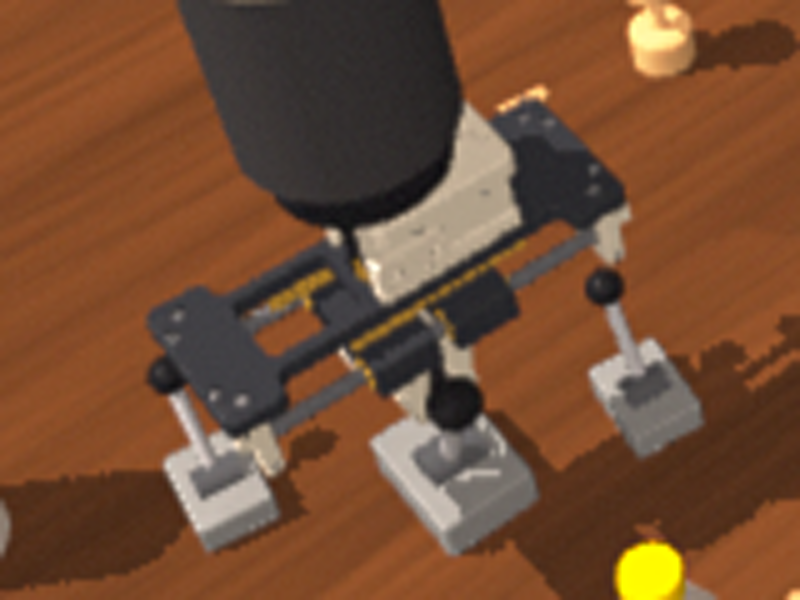

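>>> {"api": "jog_arm", "payload": {
  "commands": [
    [3,0,0,0],
    [3,0,0,0],
    [2,0,0,0],
    [2,0,0,0],
    [0,0,0,0],
    [0,0,0,0],
    [0,0,0,0],
    [0,0,0,0],
    [0,0,0,0],
    [0,0,0,0]
  ]
}}

```text
clock: 21.98
tool_pos: [0.5239, -0.3802, 0.0747]
orientation: [-180.0, 0.0, -1.5]
force: [-1.8, -0.4, -0.9]
opening: 0.0004
```

>>> {"api": "jog_arm", "payload": {
  "commands": [
    [2,0,0,0],
    [2,0,0,0],
    [1,0,0,0],
    [1,0,0,0],
    [0,0,0,0],
    [0,0,0,0],
    [0,0,0,0],
    [0,0,0,0],
    [0,0,0,0],
    [0,0,0,0]
  ]
}}

```text
clock: 22.82
tool_pos: [0.5251, -0.38, 0.0741]
orientation: [-179.9, 0.5, -1.6]
force: [-15.5, -1.1, 6.1]
opening: 0.0004
```

>>> {"api": "jog_arm", "payload": {
  "commands": [
    [-20,0,0,0],
    [-30,0,0,0],
    [-30,0,0,0],
    [-20,0,20,0],
    [-10,0,40,0],
    [0,0,40,0],
    [0,30,30,0],
    [0,40,0,0],
    [0,40,0,0],
    [0,0,0,0]
  ]
}}

```text
clock: 23.65
tool_pos: [0.4206, -0.2663, 0.2057]
orientation: [-180.0, -0.2, -1.3]
force: [-0.7, 0.4, -0.5]
opening: 0.0004
```

```bash
python3 -c "
from h import *
print(get_obs()['clock'])
take('scene','s12');crop('s12',60,240,190,315,6,'s12c');crop('s12',0,0,512,384,1.5,'s12f')
take('top','t12');crop('t12',0,0,512,384,1.5,'t12f')"
```

```text
23.65
```

View pics/s12c.png

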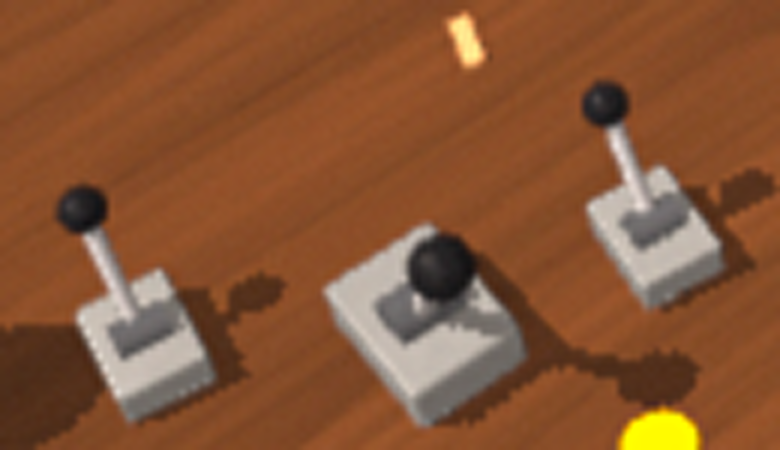

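View pics/s12f.png

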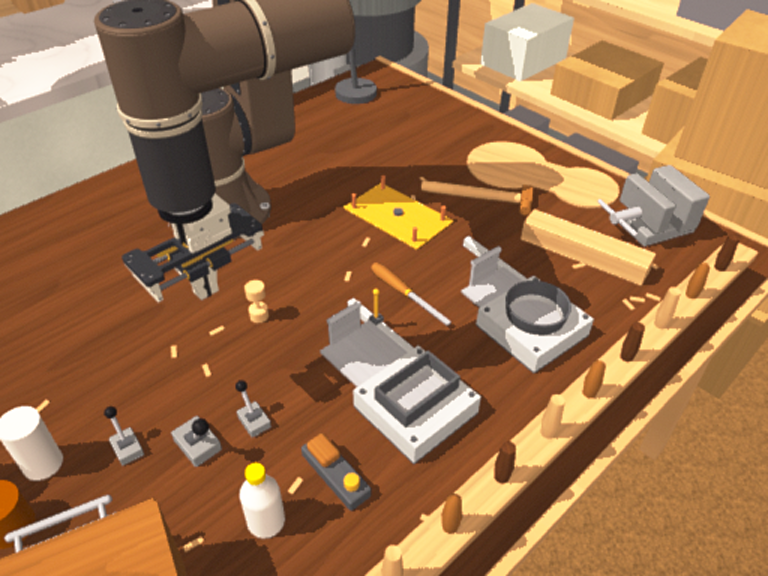

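View pics/t12f.png

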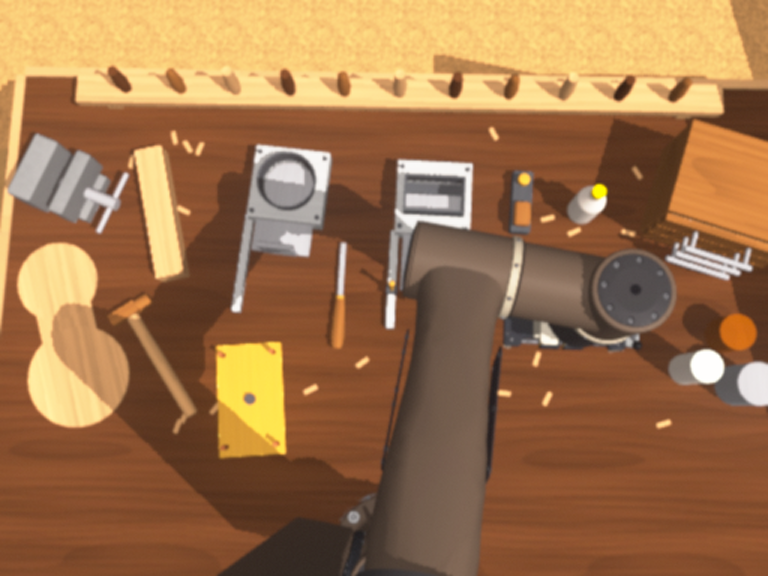

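```bash
python3 - <<'E'
from h import *
sc=load('s12');print(back(sc,un([[346,152],[441,267]],6,60,240),.092))
E
```

```text
[[ 0.47572613 -0.37830547  0.092     ]
 [ 0.54724621 -0.38051789  0.092     ]]
```

>>> {"api": "jog_arm", "payload": {
  "commands": [
    [0,0,0,0],
    [0,0,0,0],
    [0,0,0,0],
    [0,0,0,0],
    [0,0,0,0],
    [0,0,0,0],
    [0,0,0,0],
    [0,0,0,0],
    [0,0,0,0],
    [0,0,0,0]
  ]
}}

```text
clock: 24.58
tool_pos: [0.42, -0.2707, 0.2042]
orientation: [-180.0, -0.0, -1.5]
force: [-0.7, 0.6, 0.0]
opening: 0.0005
```

```bash
python3 -c "
from h import *
print(close_job())"
```

```text
the job is handed in; nothing more can be done
None
```

The job is done in the order asked and handed in at 24.6 s of the 67 s allowed; no verdict was reported.

- **Round gate:** I pushed it with closed fingers until it stopped moving at tool x 0.571 m. The wrist force rose to about 48 N against that stop, and later pictures showed it still shut.
- **Slot gate:** I hooked the tab and pulled it in two goes. The wrist camera then put the tab's middle 0 to 0.5 mm from the pin's middle, depending on the exact yaw taken for the port. After that I only saw it in the overview pictures, which also showed it level.
- **Switch lever:** I pushed the largest switch (the middle of the three) until it stopped, with about 16 N at the end. The picture afterwards shows the lever leaning away from the robot, the ball having moved 71.5 mm. A full swing is about 77 mm, and the lever may have started a little way over.

**Bystanders and cameras:** The other tools and workpieces look unmoved in the final pictures. The fixed cameras and the wrist camera disagreed by about 3–5 mm in absolute position, so I set the gate using the wrist camera's tab-to-pin offset instead.

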